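# Couple the bottle carrier to the bench shaker and load it

## Task

Get the bench shaker ready to run: swing its counterweighted hold-down bar up and over until it rests open by itself, take the blue bottle carrier off its storage dock by raising its red lever, lower it square onto the shaker's drive ball with the lever still up, and press the lever right down to lock it. Then press every sample bottle's orange cap fully home, stand each bottle in a well of the carrier, and finally swing the hold-down bar back down over the caps. Leave the other things on the bench where they are.

Things in the scene. Friction and masses are not known exactly. Their poses are not given: they have to be found in the camera images.
- shaker: White bench shaker fixed to the worktop, 205 mm deep (x -70 to +135 mm), 280 mm wide, 52 mm high; aluminium deck 88 x 250 mm on it, surface 60 mm above the worktop. Origin: on the worktop under the drive ball (steel, 30 mm diameter, 14 mm neck, centre 87 mm up); x to its back, y along its width, z up. Uprights at x = 100, y = +-135 mm, to 167 mm high, carry the hold-down bar.
- drive_seat (a point): Point on the shaker deck's surface on the axis of the drive ball (27 mm below the ball's centre): where the origin of a seated carrier comes to lie. Axes as shaker. A carrier seated square has its axes parallel to the shaker's.
- bar_hinge (a point): Middle of the hold-down bar's hinge axis, between the uprights, 150 mm above the worktop and 100 mm behind the drive ball; the axis is the shaker's y. Axes as shaker.
- hold_bar (a joint): Angle of the hold-down bar, rad: 0 = closed (level, stop), 1.8 = open (leaning back, stop). Steel frame, 12 mm cross-bar 100 mm from the hinge, dark counterweights above the hinge. Balances near 0.7 rad: released below it falls shut, above it falls open and rests. About 1.3 N lifts it. Closed, it is 4 mm above the pressed-home caps of bottles in the seated carrier; a cap left up blocks it.
- bar_grip (a point): Centre of the cross-bar's black rubber sleeve (15 mm diameter, 60 mm long along y), the place to take hold of the bar; it is round, so it turns freely in a pinch. 100 mm from the hinge; closed it is 150 mm above the worktop, straight above the drive ball.
- dock: Grey storage dock fixed to the worktop, plate 100 x 190 x 15 mm; in its middle a post with a square steel head (31 mm wide, from 14 to 42 mm above the plate, thin neck below). Origin on the worktop under the post; at the start the carrier's socket sits on the post, latched, with axes parallel to the dock's.
- dock_seat (a point): Point on the dock's top surface (15 mm high) on the axis of its post; the parked carrier's origin lies there.
- carrier: Blue bottle carrier, 0.86 kg, 234 mm long (y), 81 mm wide (x -36 to +45 mm). Origin: its underside, on the socket's axis. In its middle a metal coupler housing, 44 x 44 mm, 62 mm high: grip its sides y = +-22 mm, above the 24 mm high well walls. Its socket (34 mm square, 44 mm deep) takes the ball from below; seated, the underside lies flat on the deck. The lever points to its -x.
- lever (a joint): Angle of the red coupler lever, rad: 0 = down (locked), 1.0 = fully raised (stop). It works a latch tongue under the ball or post head: with the lever down the carrier can neither leave nor enter, above 0.5 rad it can. Stiff (0.10 N m, 1.6 N at the red grip), stays where it is put. A tight pinch does not let it turn between the fingers: tilt the gripper along with it, or pinch lightly.
- lever_grip (a point): Centre of the lever's red grip, which is 48 mm long along the lever, 18 mm wide (along the carrier's y) and 11 mm high; 62 mm from the hinge axis. With the lever down it is 92 mm from the carrier's middle and 46 mm above the carrier's underside.
- lever_hinge (a point): Middle of the lever's hinge axis: 30 mm from the carrier's middle towards its -x, 40 mm above its underside; the axis is the carrier's y. The lever grip rises about it.
- well_1 (a point): Centre of the floor of well 1 of the carrier (6 mm above the carrier's underside, at y = 92.5 mm of the carrier): square, 43 mm wide inside, walls 18 mm high above the floor. Any bottle may go in any well.
- well_2 (a point): Centre of the floor of well 2 of the carrier (6 mm above the carrier's underside, at y = 46.5 mm of the carrier): square, 43 mm wide inside, walls 18 mm high above the floor. Any bottle may go in any well.
- well_3 (a point): Centre of the floor of well 3 of the carrier (6 mm above the carrier's underside, at y = -46.5 mm of the carrier): square, 43 mm wide inside, walls 18 mm high above the floor. Any bottle may go in any well.
- well_4 (a point): Centre of the floor of well 4 of the carrier (6 mm above the carrier's underside, at y = -92.5 mm of the carrier): square, 43 mm wide inside, walls 18 mm high above the floor. Any bottle may go in any well.
- bottle_1: White sample bottle with a green-striped label, standing on the worktop, 36 mm diameter, heavy-bottomed, 0.2 kg; 74 mm high with its cap home, 8 to 10 mm more with the cap up. Grip it round the body, 12 to 52 mm above its foot. Origin: centre of its foot. Two or three of the bottles are there.
- bottle_2: White sample bottle with a green-striped label, standing on the worktop, 36 mm diameter, heavy-bottomed, 0.2 kg; 74 mm high with its cap home, 8 to 10 mm more with the cap up. Grip it round the body, 12 to 52 mm above its foot. Origin: centre of its foot. Two or three of the bottles are there.
- bottle_3: White sample bottle with a green-striped label, standing on the worktop, 36 mm diameter, heavy-bottomed, 0.2 kg; 74 mm high with its cap home, 8 to 10 mm more with the cap up. Grip it round the body, 12 to 52 mm above its foot. Origin: centre of its foot. Two or three of the bottles are there.
- cap_1 (a joint): How far the orange push-fit cap (37 mm diameter, 18 mm high) of bottle_1 stands up, m: 0 = fully home, at most 0.010. It moves straight along the bottle's axis against about 6 N of friction and does not come off.
- cap_2 (a joint): How far the orange push-fit cap (37 mm diameter, 18 mm high) of bottle_2 stands up, m: 0 = fully home, at most 0.010. It moves straight along the bottle's axis against about 6 N of friction and does not come off.
- cap_3 (a joint): How far the orange push-fit cap (37 mm diameter, 18 mm high) of bottle_3 stands up, m: 0 = fully home, at most 0.010. It moves straight along the bottle's axis against about 6 N of friction and does not come off.
- mug: Spotted mug, 93 mm high, a bystander at the back right. Origin at its foot.
- bench_timer: White bench timer, 62 x 62 x 20 mm, a bystander lying on the worktop in front of the shaker. Origin at its underside.
Things that resemble listed ones, but are neither listed nor needed, are in the scene too. Leave any yellow look-alike of the bottle_1 alone.

How it is judged (in metres and radians):
On the way, in this order (a step that is already met when the one before it is completed fails the run):
1. the hold-down bar rests open by itself, untouched, and the carrier's lever is raised (value of joint hold_bar above 1.65 rad and contact force between hold_bar and the arm below 0.5 N and contact force between hold_bar and the fingers below 0.5 N and value of joint lever above 0.5 rad), for 0.2 s.
2. the carrier sits flat and square on the shaker's drive ball with its lever still raised (distance between carrier and drive_seat below 0.007 m and angle between carrier's own z axis and vertical below 0.06 rad and angle between the y axis of carrier and the y axis of shaker, either way round below 0.2 rad and value of joint lever above 0.4 rad), for 0.1 s.
3. the lever is pressed down: the carrier is locked on the drive ball (distance between carrier and drive_seat below 0.007 m and angle between carrier's own z axis and vertical below 0.06 rad and angle between the y axis of carrier and the y axis of shaker, either way round below 0.2 rad and value of joint lever below 0.12 rad), for 0.2 s.
4. every bottle stands in a well of the locked carrier with its cap fully home (all of step 3 and (distance between bottle_1 and well_1 below 0.012 m or distance between bottle_1 and well_2 below 0.012 m or distance between bottle_1 and well_3 below 0.012 m or distance between bottle_1 and well_4 below 0.012 m) and angle between each of bottle_1, bottle_2, bottle_3's own z axis and vertical below 0.1 rad and value of joint each of cap_1, cap_2, cap_3 below 0.002 m and (distance between bottle_2 and well_1 below 0.012 m or distance between bottle_2 and well_2 below 0.012 m or distance between bottle_2 and well_3 below 0.012 m or distance between bottle_2 and well_4 below 0.012 m) and (distance between bottle_3 and well_1 below 0.012 m or distance between bottle_3 and well_2 below 0.012 m or distance between bottle_3 and well_3 below 0.012 m or distance between bottle_3 and well_4 below 0.012 m)), for 0.2 s.
At the end, for the whole second after the job is handed in: Carrier locked on the drive ball (within 7 mm, level, square within 0.2 rad, lever below 0.12 rad); every bottle present upright in a well (within 12 mm of its floor centre), cap within 2 mm of home; hold-down bar closed (below 0.06 rad) (all of step 4 and value of joint hold_bar below 0.06 rad); the robot touches nothing.
It fails at once if the mug or the timer is knocked more than 40 mm from its place (distance of any of mug, bench_timer from where it was at the start of the episode above 0.04 m).
Of bottle_1, bottle_2, bottle_3 only 2 to 3 are there at a start; the rules pass over those that are not, and their reading is None.
At some moment in a run one of bottle_1, bottle_2, bottle_3 may be knocked a few centimetres aside while the robot is not near it.
It also fails if it takes over 210 s, if anything falls off the work surface, if the arm or the gripper's body presses on something with over 40 N, if the wrist force passes 120 N, or if a joint passes its speed limit or range.

## Robot

A 6-joint arm with a two-finger parallel gripper is mounted at the origin on a cart in front of the work surface, level with it; the furniture and walls round the work are solid. World frame = base frame: x ahead of the robot, y to its left, z up, the work surface at z = 0. Lengths are in m, angles in degrees, forces in N, time in s.
With the tool pointing down it reaches from about 0.325 to 0.85 m from the base axis. Payload 4.4 kg.
Tool frame: the origin (TCP) lies at the very end of the fingers, on their centre line; the grasp point (between the pads) lies 19 mm behind it (robot.pinch_z is the distance from the TCP to the grasp point, in m); z points along the fingers, y is the line along which they close (so a half turn about z gives the same grasp; the last joint's range is limited). The gripper opens to 94 mm and grips with 3 to 60 N. Pads are 16 mm wide; open, the fingers measure 119 mm over their backs; the gripper's body (75 mm by 177 mm) begins 78 mm behind the grasp point.
Start: joints at [66.492, 11.837, 88.321, -0, 79.842, -8.623], TCP at [0.148, 0.556, 0.205] pointing down, gripper open.
Joint ranges: [-156.59, 156.59], [-49.26, 127.26], [12.9, 141.05], [-63.56, 243.56], [4.71, 150.69], [-161.64, 161.64]. Speed limits (degrees/s): [159.86, 159.86, 180, 180, 180, 180].

## Interface

Orientations are given as [roll, pitch, yaw] about the fixed x, y, z axes, in that order (R = Rz(yaw) Ry(pitch) Rx(roll)).
In Python, from bench import robot gives the robot as it stands.
- The arm moves only by the shell command python3 -m creep 'ROWS'. ROWS is JSON, one flat list of numbers, 7 for each row, row after row: the turn, a rotation vector about the tool's x, y, z in rad, then the shift along the tool's x, y, z in m, then the opening in per cent of the stroke, from 0 (shut) to 100 (fully open). In form: [ax, ay, az, x, y, z, gripper, ax, ay, az, x, y, z, gripper, ...]. A call has 1 to 10 rows; each row is the pose to reach, as a shift and turn from the pose commanded when the call began, along the tool's axes at that moment; what a row does not reach only later rows make up. A row lasts 1/12 s, in which the tool goes at most 41.7 mm and 7.16 degrees, less where a joint would pass 70% of its speed; a pose out of reach is approached as far as the arm can. A call with a gripper value outside its range is refused whole. The fingers move at their own pace and stop on an object; the grip force is fixed at half the most. Time passes only in rows, so rows that repeat a pose let the fingers close. It gives the time, the measured TCP pose, the force, the opening and the grip force at its end, in the units of the state.
- robot.read_state(): the state, without advancing time (a new reading comes with each control period).
- robot.read_camera(name): name is "side" or "top"; returns the picture (400x640x3 uint8, red, green, blue); there is no depth.
- robot.camera_info(name): a dict with "intrinsics" (3x3 intrinsics, pixels), "R" (3x3) and "t" (3): a world point X has camera coordinates R X + t. Camera axes: x right, y down, z forward; pixel columns grow to the right and rows downward; lengths in m; the calibration is good to about 2 mm. A picture is of the moment at which its call begins. camera_info takes no time and is no camera call.
- robot.sign_off(): hands the job in; it is judged then, once.
The state is a dict: "time": time; "joints": joint angles; "dq": joint speeds; "joint_efforts": joint torques, N m; "ee_pos": TCP position; "eef_rot": TCP orientation; "contact_force": force on the tool from outside, world axes, zero at the start; "ft_torque": the same for the moment, N m; "grip_width": opening from 0.0 (shut) to 1.0 (fully open); "gripper_force": force on a finger pad.
Only numpy, scipy, OpenCV 4.12 (cv2) and the standard library are available. Lean on these libraries where they do the work, as an engineer would, in place of code of your own. Each camera call takes 0.05 s, during which the arm holds its last target. There are 200 camera calls.

## Working session

There is one attempt and no reset: what is moved stays moved. The work goes in short steps, Python scripts to look and compute and a shell command to move; the robot and the scene stay as the last step left them, time stands still between calls to the robot, and variables do not carry over. Pictures are saved under pics/ and viewed, at most 15 in all, crops included, and the job is handed in when it is done.

```bash
mkdir -p pics; ls; python3 - <<'E'
from bench import robot
import cv2,json
for n in("side","top"):
    im=robot.read_camera(n);cv2.imwrite(f"pics/{n}0.png",im[:,:,::-1])
    c=robot.camera_info(n);print(n,c)
print(robot.read_state(),robot.pinch_z)
E
```

```text
pics
side {'intrinsics': array([[362.99365155,   0.        , 320.98977036],
       [  0.        , 362.99365155, 203.91373665],
       [  0.        ,   0.        ,   1.        ]]), 'R': array([[ 0.99707396, -0.07466246,  0.01640208],
       [-0.03483642, -0.63479284, -0.77189667],
       [ 0.06804362,  0.76906669, -0.63553638]]), 't': array([-0.53189632,  0.19047642,  0.80259712])}
top {'intrinsics': array([[440.4176731 ,   0.        , 317.1873744 ],
       [  0.        , 440.4176731 , 208.65528361],
       [  0.        ,   0.        ,   1.        ]]), 'R': array([[ 0.02639695, -0.99962552,  0.00721321],
       [-0.99392176, -0.02701643, -0.1067223 ],
       [ 0.10687721, -0.00435222, -0.9942627 ]]), 't': array([0.08420344, 0.58467304, 1.36308805])}
{'time': 0.1, 'joints': array([ 6.64902863e+01,  1.18786290e+01,  8.83956489e+01,  1.03507568e-03,
        7.98397818e+01, -8.62281309e+00]), 'dq': array([-0.07932625, -0.06086356, -0.19643037, -0.03718052,  0.11308012,
       -0.01178459]), 'joint_efforts': array([ 3.89968932e-05, -3.71865392e+01, -2.82291681e+01,  7.00398884e-02,
        3.11136420e-02, -6.45091882e-05]), 'ee_pos': array([0.14744035, 0.55503947, 0.2044222 ]), 'eef_rot': array([-1.79887382e+02, -1.81078109e-02,  1.65112898e+02]), 'contact_force': array([ 0.10413286, -0.65816207,  0.3433456 ]), 'ft_torque': array([ 0.02168287,  0.0216058 , -0.03183694]), 'gripper_force': 0.0, 'grip_width': 1.0011650475189744} 0.0188
```

View pics/side0.png

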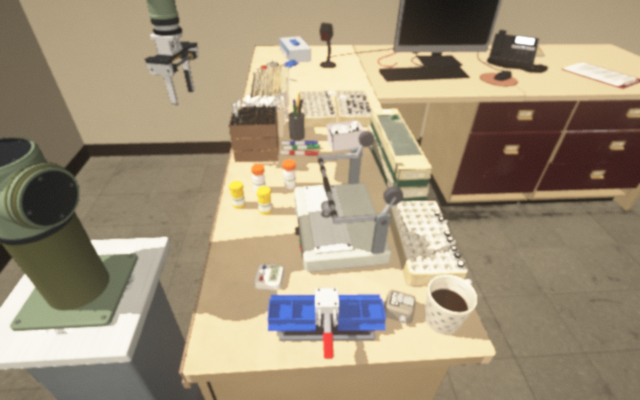

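View pics/top0.png

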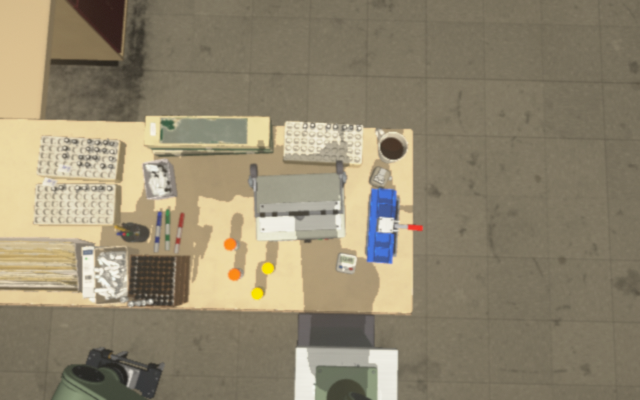

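The side view shows the shaker at (345,225), the docked carrier at (326,312) with its lever toward the camera (-y), and two orange-capped bottles at (258,172) and (289,168). The two yellow ones are decoys. In the top view the orange caps are at (230,244) and (234,274).

```bash
cat > h.py <<'E'
from bench import robot
import numpy as np, cv2
from scipy.spatial.transform import Rotation as Ro
def crop(n,f,u0,v0,u1,v1,s):
    im=robot.read_camera(n)[v0:v1,u0:u1,::-1]
    cv2.imwrite(f"pics/{f}.png",cv2.resize(im,None,fx=s,fy=s,interpolation=cv2.INTER_CUBIC))
def px(n,X):
    c=robot.camera_info(n);p=c["intrinsics"]@(c["R"]@np.array(X,float)+c["t"]);return (p[:2]/p[2]).round(1)
def w(n,u,v,z):
    c=robot.camera_info(n);R,t=c["R"],c["t"];o=-R.T@t
    d=R.T@np.linalg.inv(c["intrinsics"])@[u,v,1];return (o+d*(z-o[2])/d[2]).round(4)
def tri(us,vs,ut,vt):
    A=[];b=[]
    for n,u,v in(("side",us,vs),("top",ut,vt)):
        c=robot.camera_info(n);P=c["intrinsics"]@np.c_[c["R"],c["t"]]
        for k,q in((0,u),(1,v)):
            r=P[k]-q*P[2];A.append(r[:3]);b.append(-r[3])
    return np.linalg.lstsq(np.array(A),np.array(b),rcond=None)[0].round(4)
def to(pos,rpy):
    "shift & rotvec in current tool axes (measured pose)"
    s=robot.read_state();R=Ro.from_euler("xyz",s["eef_rot"],degrees=True)
    T=Ro.from_euler("xyz",rpy,degrees=True)
    return (R.inv()*T).as_rotvec().round(3),R.inv().apply(np.array(pos)-s["ee_pos"]).round(4)
E
python3 -c "
from h import *
crop('top','t1',210,120,430,285,3.6)
crop('side','s1',220,130,480,360,2.6)"
```

```text
(no output)
```

View pics/t1.png

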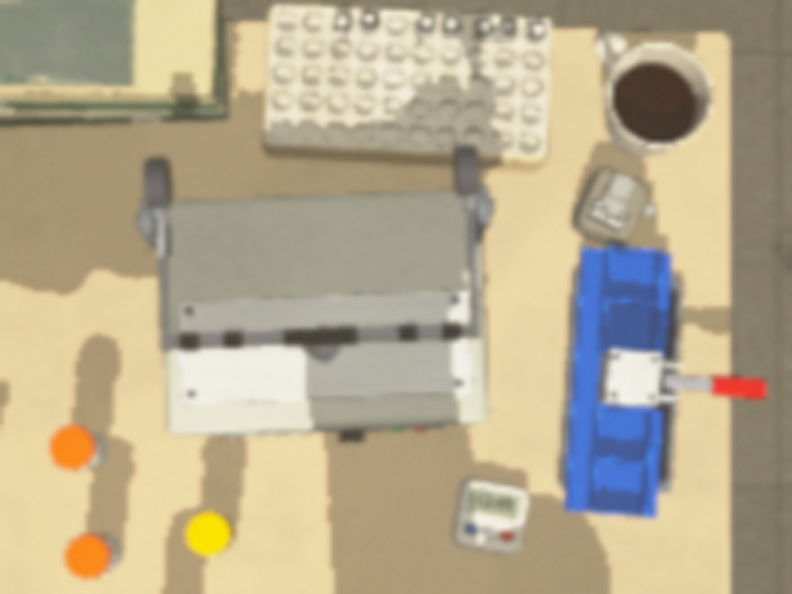

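View pics/s1.png

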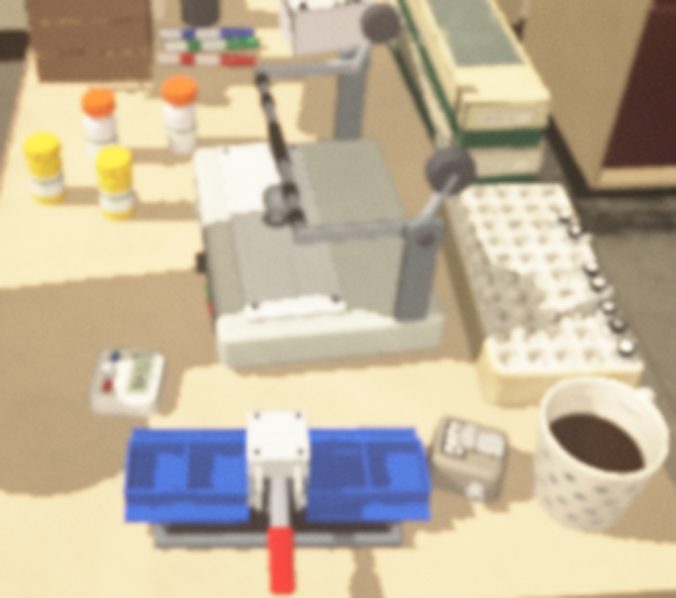

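```bash
python3 -c "
from h import *
T=lambda u,v,z:w('top',210+u/3.6,120+v/3.6,z)
S=lambda u,v,z:w('side',220+u/2.6,130+v/2.6,z)
print('sleeve',T(321,337,.15),'tri',tri(220+280/2.6,130+143/2.6,210+321/3.6,120+337/3.6))
for a in((165,342),(470,331)):print('bar',T(*a,.15))
for a in((188,311),(455,299),(191,393),(459,382)):print('screw',T(*a,.06))
print('shaker front corners',T(168,434,.052),T(487,420,.052))
print('hous',T(634,378,.077),S(278,431,.077))
for a in((582,248),(670,250),(655,515),(565,510)):print('carr',T(*a,.039))
print('lever',T(739,388,.061),S(281,560,.061))
for a in((72,447),(88,556),(208,534)):print('cap',T(*a,.083))
for a in((180,90),(98,102)):print('capS',S(*a,.082))
print('timer',T(492,515,.02),'mug',T(655,100,.093),'greybox',T(612,205,.03))
"
```

```text
sleeve [0.5536 0.152  0.15  ] tri [0.5552 0.1518 0.1545]
bar [0.5462 0.2769 0.15  ]
bar [0.5617 0.0325 0.15  ]
screw [0.5815 0.2704 0.06  ]
screw [0.5982 0.0408 0.06  ]
screw [0.511 0.265 0.06 ]
screw [0.5266 0.0358 0.06  ]
shaker front corners [0.4758 0.2843 0.052 ] [0.4951 0.0106 0.052 ]
hous [ 0.5328 -0.1115  0.077 ] [ 0.5359 -0.1056  0.077 ]
carr [ 0.6489 -0.0708  0.039 ]
carr [ 0.6493 -0.1483  0.039 ]
carr [ 0.4176 -0.137   0.039 ]
carr [ 0.4198 -0.0592  0.039 ]
lever [ 0.5279 -0.2043  0.061 ] [ 0.5301 -0.1999  0.061 ]
cap [0.4618 0.3601 0.083 ]
cap [0.3718 0.3425 0.083 ]
cap [0.3926 0.2435 0.083 ]
capS [0.4661 0.3547 0.082 ]
capS [0.3764 0.3353 0.082 ]
timer [0.4136 0.0024 0.02  ] mug [ 0.7699 -0.1246  0.093 ] greybox [ 0.6896 -0.0981  0.03  ]
```

```bash
python3 -c "
from h import *
print(to([.554,.152,.25],[180,0,94]))"
```

```text
(array([-1.000e-03,  1.000e-03,  1.241e+00]), array([-0.4964, -0.2854, -0.045 ]))
```

```bash
python3 -m creep '[0,0,1.241,-0.496,-0.285,-0.045,100,0,0,1.241,-0.496,-0.285,-0.045,100,0,0,1.241,-0.496,-0.285,-0.045,100,0,0,1.241,-0.496,-0.285,-0.045,100,0,0,1.241,-0.496,-0.285,-0.045,100,0,0,1.241,-0.496,-0.285,-0.045,100,0,0,1.241,-0.496,-0.285,-0.045,100,0,0,1.241,-0.496,-0.285,-0.045,100,0,0,1.241,-0.496,-0.285,-0.045,100,0,0,1.241,-0.496,-0.285,-0.045,100]'; python3 -c "
from h import *
print(to([.554,.152,.25],[180,0,94]))"
```

```text
time: 1.03
ee_pos: [0.4436, 0.2614, 0.2383]
eef_rot: [180.0, -0.0, 93.7]
contact_force: [1.1, 0.4, -0.4]
grip_width: 1.002
gripper_force: 0.0
(array([ 0.   , -0.   , -0.006]), array([-0.1163,  0.1032, -0.0117]))
```

```bash
python3 -m creep '[0,0,0,-0.116,0.103,-0.012,100,0,0,0,-0.116,0.103,-0.012,100,0,0,0,-0.116,0.103,-0.012,100,0,0,0,-0.116,0.103,-0.012,100,0,0,0,-0.116,0.103,-0.012,100,0,0,0,-0.116,0.103,0.03,100,0,0,0,-0.116,0.103,0.065,100,0,0,0,-0.116,0.103,0.107,100,0,0,0,-0.116,0.103,0.107,100,0,0,0,-0.116,0.103,0.107,100]' && python3 -m creep '[0,0,0,0,0,0,0,0,0,0,0,0,0,0,0,0,0,0,0,0,0,0,0,0,0,0,0,0,0,0,0,0,0,0,0,0,0,0,0,0,0,0,0,0,0,0,0,0,0]'
```

```text
time: 1.87
ee_pos: [0.5504, 0.1549, 0.1285]
eef_rot: [-179.6, 0.0, 94.0]
contact_force: [-0.0, -0.5, 0.4]
grip_width: 0.998
gripper_force: 0.0
time: 2.45
ee_pos: [0.5537, 0.1547, 0.1316]
eef_rot: [180.0, -0.0, 94.0]
contact_force: [-0.2, -0.3, -0.1]
grip_width: 0.545
gripper_force: 0.0
```

```bash
python3 -m creep '[0,0,0,0,0,0,0,0,0,0,0,0,0,0,0,0,0,0,0,0,0,0,0,0,0,0,0,0,0,0,0,0,0,0,0,0,0,0,0,0,0,0,0,0,0,0,0,0,0]' && python3 -m creep '[0,0,0,0,0.001,-0.015,0,0,0,0,0,0.006,-0.034,0,0,0,0,0,0.015,-0.052,0,0,0,0,0,0.027,-0.068,0,0,0,0,0,0.042,-0.081,0,0,0,0,0,0.059,-0.091,0,0,0,0,0,0.078,-0.098,0,0,0,0,0,0.098,-0.1,0,0,0,0,0,0.113,-0.099,0,0,0,0,0,0.117,-0.099,0]'
```

```text
time: 3.03
ee_pos: [0.556, 0.1548, 0.1319]
eef_rot: [179.7, -0.0, 94.0]
contact_force: [4.8, 0.6, -2.0]
grip_width: 0.151
gripper_force: 30.0
time: 3.87
ee_pos: [0.6722, 0.1621, 0.2306]
eef_rot: [179.9, 0.1, 94.0]
contact_force: [-1.0, -1.3, 4.0]
grip_width: 0.153
gripper_force: 30.0
```

```bash
python3 -m creep '[0,0,0,0,0,0,60,0,0,0,0,0,0,60,0,0,0,0,0,0,60,0,0,0,0,0,0,60,0,0,0,0,0,0,60,0,0,0,0,0,-0.03,60,0,0,0,0,0,-0.06,60,0,0,0,0,0,-0.1,60,0,0,0,0,0,-0.1,60]'; python3 -c "
from h import *
print(to([.529,-.20,.20],[180,0,87]))
crop('side','s2',220,90,480,360,2.2)"
```

```text
time: 4.62
ee_pos: [0.6729, 0.1637, 0.3407]
eef_rot: [179.1, -0.1, 94.0]
contact_force: [-0.1, -0.1, 1.5]
grip_width: 0.598
gripper_force: 0.0
(array([ 0.015, -0.002,  0.123]), array([-0.3528, -0.1713,  0.1377]))
```

View pics/s2.png

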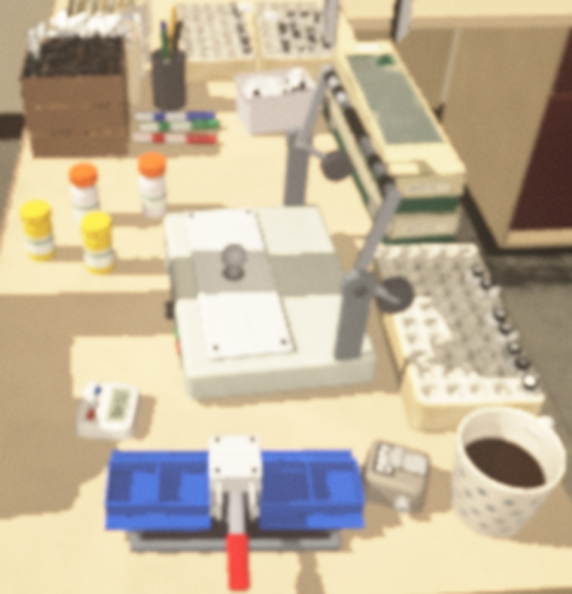

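The bar rests open; the drive ball is visible at crop (233,257). The carrier is undisturbed and its lever is down at (238,562).

```bash
python3 -m creep '[0,0,0.123,-0.353,-0.171,0.1,60,0,0,0.123,-0.353,-0.171,0.1,60,0,0,0.123,-0.353,-0.171,0.1,60,0,0,0.123,-0.353,-0.171,0.1,60,0,0,0.123,-0.353,-0.171,0.1,60,0,0,0.123,-0.353,-0.171,0.1,60,0,0,0.123,-0.353,-0.171,0.1,60,0,0,0.123,-0.353,-0.171,0.1,60,0,0,0.123,-0.353,-0.171,0.1,60,0,0,0.123,-0.353,-0.171,0.1,60]'; python3 -c "
from h import *
print(to([.529,-.20,.12],[180,0,87]))
crop('top','t2',210,120,430,285,3.6)"
```

```text
time: 5.5
ee_pos: [0.5214, -0.2029, 0.2279]
eef_rot: [-179.8, -0.1, 86.9]
contact_force: [0.7, -1.0, -0.2]
grip_width: 0.597
gripper_force: 0.0
(array([-0.003, -0.001, -0.002]), array([0.0032, 0.0078, 0.1079]))
```

View pics/t2.png

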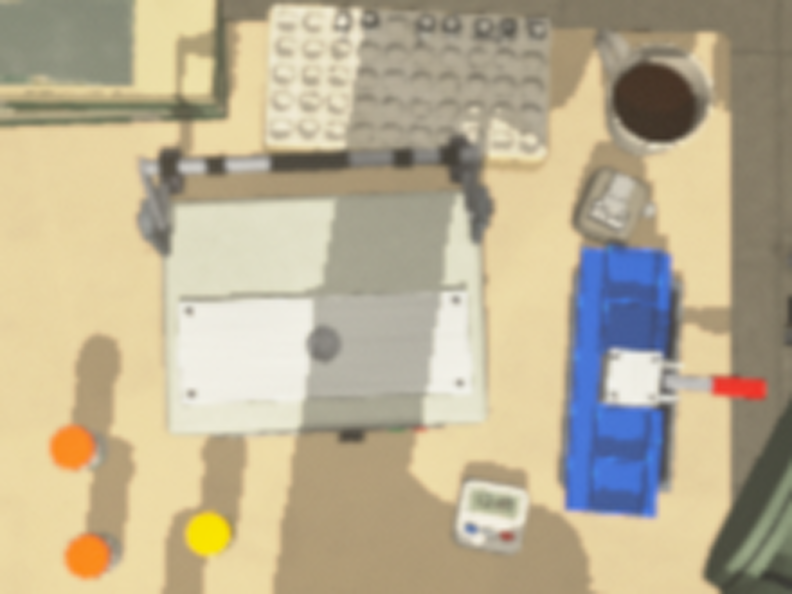

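```bash
python3 -c "
from h import *
u,v=210+323/3.6,120+343/3.6
print(w('top',u,v,.09),w('side',325.9,206.8,.09),tri(325.9,206.8,u,v))
for a in((180,298),(466,287),(181,405),(468,393)):print(w('top',210+a[0]/3.6,120+a[1]/3.6,.06))
"
```

```text
[0.5543 0.1524 0.09  ] [0.5553 0.1489 0.09  ] [0.555  0.1525 0.087 ]
[0.5926 0.2777 0.06  ]
[0.6089 0.0316 0.06  ]
[0.5005 0.2731 0.06  ]
[0.5174 0.0279 0.06  ]
```

```bash
python3 -m creep '[0,0,0,0.003,0.008,0.05,60,0,0,0,0.003,0.008,0.09,60,0,0,0,0.003,0.008,0.13,60,0,0,0,0.003,0.008,0.168,60,0,0,0,0.003,0.008,0.186,60,0,0,0,0.003,0.008,0.186,60,0,0,0,0.003,0.008,0.186,60]'; python3 -c "
from h import *
print(to([.529,-.20,.042],[180,0,87]))"
```

```text
time: 6.13
ee_pos: [0.5308, -0.1973, 0.0425]
eef_rot: [-179.8, -0.1, 87.0]
contact_force: [1.1, 0.1, 0.3]
grip_width: 0.6
gripper_force: 0.0
(array([-0.004, -0.002, -0.   ]), array([-0.0028, -0.0016,  0.0005]))
```

```bash
python3 -m creep '[0,0,0,0,0,0,0,0,0,0,0,0,0,0,0,0,0,0,0,0,0,0,0,0,0,0,0,0,0,0,0,0,0,0,0,0,0,0,0,0,0,0,0,0,0,0,0,0,0,0,0,0,0,0,0,0]' && python3 -m creep '[0,-0.12,0,-0.001,0,-0.007,0,0,-0.24,0,-0.001,0,-0.014,0,0,-0.36,0,-0.001,0,-0.022,0,0,-0.48,0,0.001,0,-0.029,0]'; python3 -c "
from h import *
print(robot.read_state()['joints'])"
```

```text
time: 6.8
ee_pos: [0.5305, -0.199, 0.0447]
eef_rot: [-179.8, 0.0, 87.0]
contact_force: [-7.6, -0.6, 6.5]
grip_width: 0.187
gripper_force: 30.0
time: 7.13
ee_pos: [0.5308, -0.1987, 0.0743]
eef_rot: [-179.9, 27.9, 86.9]
contact_force: [-6.7, -2.1, -1.5]
grip_width: 0.185
gripper_force: 30.0
[-13.28673275  19.55393265 101.01488352 -32.64294236  58.72813194
   6.97210104]
```

```bash
python3 -m creep '[0,-0.12,0,-0.001,0,-0.007,0,0,-0.24,0,-0.001,0,-0.014,0,0,-0.36,0,-0.001,0,-0.022,0,0,-0.36,0,-0.001,0,-0.022,0]'; python3 -c "
from h import *
print(robot.read_state()['joints'])"
```

```text
time: 7.47
ee_pos: [0.5314, -0.1874, 0.0937]
eef_rot: [-179.4, 48.8, 87.6]
contact_force: [-5.8, -3.0, 8.0]
grip_width: 0.185
gripper_force: 30.0
[ -1.7854786   25.80367833 100.76914182 -54.29917544  67.77801454
  29.34697359]
```

```bash
python3 -m creep '[0,0,0,0,0,0,75,0,0,0,0,0,0,75,0,0,0,0,0,0,75,0,0,0,0,0,0,75,0,0,0,0,0,-0.03,75,0,0,0,0,0,-0.07,75,0,0,0,0,0,-0.11,75,0,0,0,0,0,-0.11,75]' && python3 -m creep '[0,0.12,0,0,0,0,75,0,0.24,0,0,0,0,75,0,0.36,0,0,0,0,75,0,0.48,0,0,0,0,75,0,0.6,0,0,0,0,75,0,0.72,0,0,0,0,75,0,0.85,0,0,0,0,75,0,0.85,0,0,0,0,75]'; python3 -c "
from h import *
print(to([.5335,-.1085,.13],[180,0,87]))
crop('side','s3',220,90,480,360,2.2)"
```

```text
time: 8.13
ee_pos: [0.5421, -0.1033, 0.1723]
eef_rot: [179.0, 48.0, 86.4]
contact_force: [0.3, -0.5, 1.4]
grip_width: 0.717
gripper_force: 0.0
time: 8.8
ee_pos: [0.5376, -0.1124, 0.1675]
eef_rot: [179.8, -0.6, 86.5]
contact_force: [0.2, -0.4, -0.5]
grip_width: 0.75
gripper_force: 0.0
(array([ 0.003, -0.011, -0.009]), array([ 0.0032, -0.0045,  0.0375]))
```

View pics/s3.png

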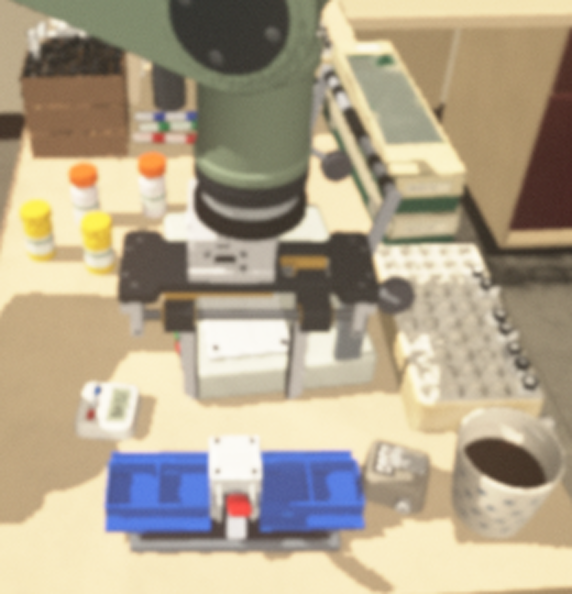

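Lever is now raised (red grip at (238,505)), and the gripper is above the housing.

```bash
python3 -m creep '[0,-0.01,-0.009,0.003,-0.0045,0.03,75,0,-0.01,-0.009,0.003,-0.0045,0.06,75,0,-0.01,-0.009,0.003,-0.0045,0.09,75,0,-0.01,-0.009,0.003,-0.0045,0.122,75,0,-0.01,-0.009,0.003,-0.0045,0.122,75,0,-0.01,-0.009,0.003,-0.0045,0.122,75]' && python3 -m creep '[0,0,0,0,0,0,0,0,0,0,0,0,0,0,0,0,0,0,0,0,0,0,0,0,0,0,0,0,0,0,0,0,0,0,0,0,0,0,0,0,0,0,0,0,0,0,0,0,0]'
```

```text
time: 9.35
ee_pos: [0.5306, -0.1006, 0.0424]
eef_rot: [-179.7, -0.0, 87.5]
contact_force: [0.2, -0.2, 0.1]
grip_width: 0.751
gripper_force: 0.0
time: 9.93
ee_pos: [0.535, -0.1027, 0.0464]
eef_rot: [179.8, 0.1, 87.5]
contact_force: [1.0, 0.4, 6.5]
grip_width: 0.467
gripper_force: 30.0
```

```bash
python3 -m creep '[0,0,0,0,0,-0.01,0,0,0,0,0,0,-0.025,0,0,0,0,0,0,-0.045,0,0,0,0,0,0,-0.07,0,0,0,0,0,0,-0.1,0,0,0,0,0,0,-0.13,0,0,0,0,0,0,-0.16,0,0,0,0,0,0,-0.16,0]'; python3 -c "
from h import *
print(to([.554,-.1085,.2064],[180,0,3.8]))
crop('side','s4',180,60,480,360,2.)"
```

```text
time: 10.6
ee_pos: [0.5354, -0.1031, 0.2092]
eef_rot: [179.6, 0.1, 87.5]
contact_force: [3.2, -0.4, -6.4]
grip_width: 0.463
gripper_force: 30.0
(array([ 0.008, -0.003,  1.46 ]), array([-0.0046,  0.0188,  0.0029]))
```

View pics/s4.png

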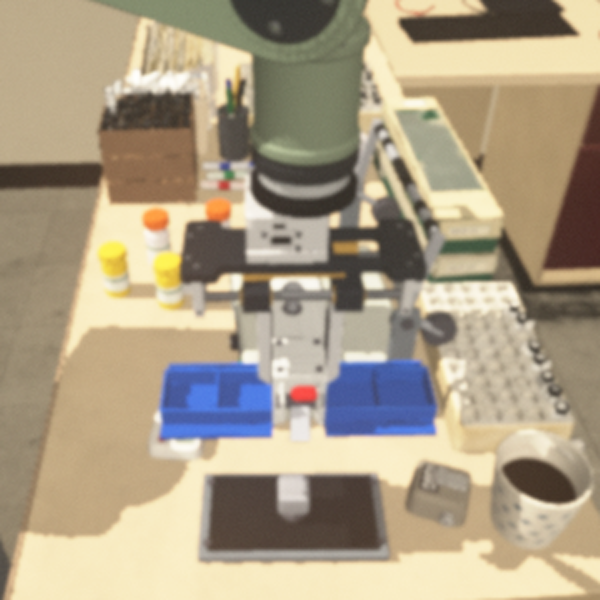

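The carrier is lifted clear and level; the bare dock post head is at crop (292,483).

```bash
python3 -c "
from h import *
print(w('side',180+292/2,60+483/2,.057))"
python3 -m creep '[0,0,1.46,-0.005,0.019,0,0,0,0,1.46,-0.005,0.019,0,0,0,0,1.46,-0.005,0.019,0,0,0,0,1.46,-0.005,0.019,0,0,0,0,1.46,-0.005,0.019,0,0,0,0,1.46,-0.005,0.019,0,0,0,0,1.46,-0.005,0.019,0,0,0,0,1.46,-0.005,0.019,0,0,0,0,1.46,-0.005,0.019,0,0,0,0,1.46,-0.005,0.019,0,0]'; python3 -c "
from h import *
print(to([.561,.153,.2064],[180,0,3.8]))"
```

```text
[ 0.5347 -0.1045  0.057 ]
time: 11.48
ee_pos: [0.5484, -0.1069, 0.1989]
eef_rot: [-179.7, 0.5, 15.5]
contact_force: [-0.1, -0.9, -8.1]
grip_width: 0.464
gripper_force: 30.0
(array([-0.005,  0.009,  0.204]), array([ 0.0815, -0.2472, -0.0068]))
```

```bash
python3 -m creep '[0,0,0.204,0.01,-0.03,-0.005,0,0,0,0.204,0.02,-0.06,-0.005,0,0,0,0.204,0.03,-0.09,-0.005,0,0,0,0.204,0.04,-0.12,-0.005,0,0,0,0.204,0.05,-0.15,-0.005,0,0,0,0.204,0.06,-0.18,-0.005,0,0,0,0.204,0.07,-0.21,-0.005,0,0,0,0.204,0.0815,-0.247,-0.005,0,0,0,0.204,0.0815,-0.247,-0.005,0,0,0,0.204,0.0815,-0.247,-0.005,0]' && python3 -m creep '[0,0,0,0,0,0,0,0,0,0,0,0,0,0,0,0,0,0,0,0,0]'; python3 -c "
from h import *
print(to([.561,.153,.15],[180,0,3.8]))
crop('side','s5',200,40,450,300,2.4)
crop('top','t5',220,110,380,270,3.6)"
```

```text
time: 12.32
ee_pos: [0.5592, 0.1537, 0.2042]
eef_rot: [180.0, 0.5, 4.4]
contact_force: [0.0, -1.1, -8.7]
grip_width: 0.468
gripper_force: 30.0
time: 12.57
ee_pos: [0.5619, 0.1506, 0.2078]
eef_rot: [180.0, 0.2, 4.1]
contact_force: [-0.5, -0.5, -9.4]
grip_width: 0.467
gripper_force: 30.0
(array([0.   , 0.003, 0.005]), array([-0.0006, -0.0025,  0.0578]))
```

View pics/s5.png

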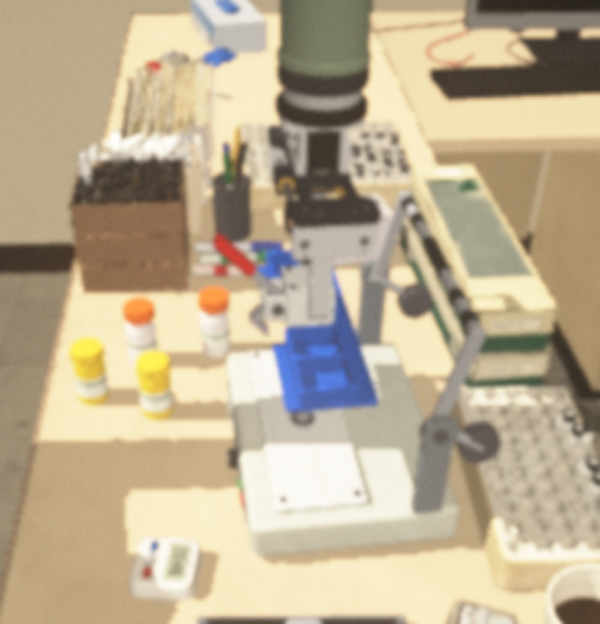

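```bash
python3 -m creep '[0,0.003,0.005,-0.001,-0.0025,0.02,0,0,0.003,0.005,-0.001,-0.0025,0.045,0,0,0.003,0.005,-0.001,-0.0025,0.062,0,0,0.003,0.005,-0.001,-0.0025,0.062,0,0,0.003,0.005,-0.001,-0.0025,0.062,0,0,0.003,0.005,-0.001,-0.0025,0.062,0]' && python3 -m creep '[0,0,0,0,0,0.004,0,0,0,0,0,0,0.008,0,0,0,0,0,0,0.012,0,0,0,0,0,0,0.016,0,0,0,0,0,0,0.02,0,0,0,0,0,0,0.02,0]'
```

```text
time: 13.17
ee_pos: [0.5629, 0.154, 0.149]
eef_rot: [-180.0, -0.3, 3.8]
contact_force: [1.1, -0.0, -7.8]
grip_width: 0.465
gripper_force: 30.0
time: 13.67
ee_pos: [0.5606, 0.1542, 0.1262]
eef_rot: [180.0, -0.0, 3.9]
contact_force: [0.1, -0.1, -8.4]
grip_width: 0.466
gripper_force: 30.0
```

```bash
python3 -m creep '[0,0,0,0,-0.001,0.005,0,0,0,0,0,-0.001,0.01,0,0,0,0,0,-0.001,0.015,0,0,0,0,0,-0.001,0.02,0,0,0,0,0,-0.001,0.02,0]' && python3 -m creep '[0,0,0,0,0,0.004,0,0,0,0,0,0,0.008,0,0,0,0,0,0,0.012,0,0,0,0,0,0,0.014,0,0,0,0,0,0,0.014,0]'
```

```text
time: 14.08
ee_pos: [0.5603, 0.1551, 0.1058]
eef_rot: [180.0, 0.0, 3.9]
contact_force: [-1.4, 0.4, -8.6]
grip_width: 0.468
gripper_force: 30.0
time: 14.5
ee_pos: [0.561, 0.1552, 0.0927]
eef_rot: [180.0, -0.1, 3.9]
contact_force: [-0.2, -0.7, -8.7]
grip_width: 0.466
gripper_force: 30.0
```

```bash
python3 -m creep '[0,0,0,0,0,0.001,0,0,0,0,0,0,0.003,0,0,0,0,0,0,0.003,0,0,0,0,0,0,0.003,0]'
```

```text
time: 14.83
ee_pos: [0.5623, 0.1555, 0.0917]
eef_rot: [-180.0, -0.3, 3.9]
contact_force: [-0.8, 1.0, -2.5]
grip_width: 0.468
gripper_force: 30.0
```

```bash
python3 -m creep '[0,0,0,0,0,-0.002,75,0,0,0,0,0,-0.002,75,0,0,0,0,0,-0.002,75,0,0,0,0,0,-0.002,75,0,0,0,0,0,-0.002,75,0,0,0,0,0,-0.04,75,0,0,0,0,0,-0.08,75,0,0,0,0,0,-0.11,75,0,0,0,0,0,-0.11,75,0,0,0,0,0,-0.11,75]' && python3 -m creep '[0,0,0,-0.03,0,0,0,0,0,0,-0.0565,0,0,0,0,0,0,-0.0565,0,0,0,0,0,0,-0.0565,0,0,0,0,0,0,-0.0565,0,0,0,0,0,0,-0.0565,0,0,0,0,0,0,-0.0565,0,0,0,0,0,0,-0.0565,0,0,0,0,0,0,-0.0565,0,0,0,0,0,0,-0.0565,0,0,0]'; python3 -c "
from h import *
crop('side','s6',200,40,450,300,2.4)"
```

```text
time: 15.67
ee_pos: [0.5634, 0.1556, 0.2037]
eef_rot: [-180.0, -0.5, 3.9]
contact_force: [-0.7, -0.2, -0.2]
grip_width: 0.749
gripper_force: 0.0
time: 16.5
ee_pos: [0.5053, 0.1514, 0.2003]
eef_rot: [180.0, -0.2, 3.9]
contact_force: [0.1, -0.7, -0.0]
grip_width: 0.078
gripper_force: 0.0
```

View pics/s6.png

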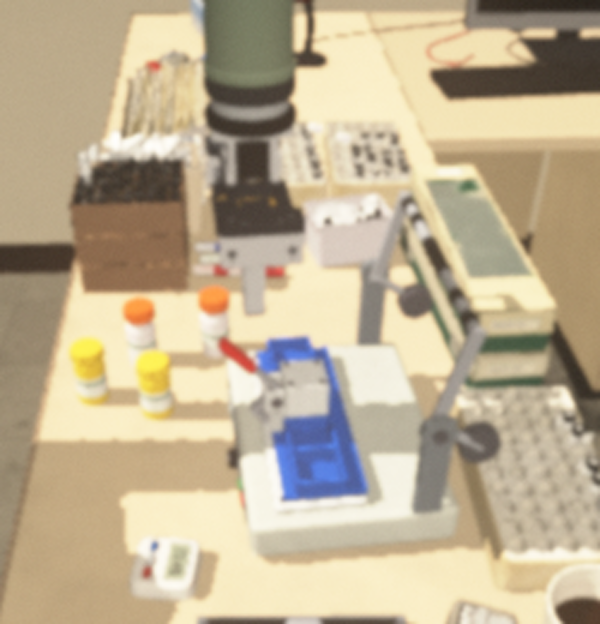

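Carrier is seated flat on the deck with the lever still up (grip at (237,355)); fingers are closed above the gap beside the lever.

```bash
python3 -m creep '[0,0,0,0,0,0.02,0,0,0,0,0,0,0.038,0,0,0,0,-0.005,0,0.04,0,0,0,0,-0.01,0,0.041,0,0,0,0,-0.017,0,0.046,0,0,0,0,-0.023,0,0.051,0,0,0,0,-0.028,0,0.057,0,0,0,0,-0.032,0,0.062,0,0,0,0,-0.035,0,0.068,0]' && python3 -m creep '[0,0,0,-0.003,0,0.007,0,0,0,0,-0.005,0,0.013,0,0,0,0,-0.007,0,0.02,0,0,0,0,-0.007,0,0.022,0,0,0,0,-0.007,0,0.022,0]'
```

```text
time: 17.3
ee_pos: [0.4697, 0.1492, 0.1323]
eef_rot: [-180.0, -0.2, 3.9]
contact_force: [0.3, 0.7, 1.4]
grip_width: 0.004
gripper_force: 0.7
time: 17.72
ee_pos: [0.4616, 0.1486, 0.1097]
eef_rot: [-180.0, 0.1, 3.9]
contact_force: [-3.9, -0.4, 9.4]
grip_width: 0.005
gripper_force: 4.6
```

```bash
python3 -m creep '[0,0,0,0,0,0.002,0,0,0,0,0,0,0.002,0,0,0,0,0,0,0.002,0,0,0,0,0,0,-0.03,0,0,0,0,0,0,-0.07,0,0,0,0,0,0,-0.11,0,0,0,0,0,0,-0.12,0,0,0,0,0,0,-0.12,0]'; python3 -c "
from h import *
a=robot.read_camera('side')[150:250,220:360,::-1]; b=robot.read_camera('top')[190:290,210:350,::-1]
cv2.imwrite('pics/m7.png',cv2.resize(np.vstack([a,b]),None,fx=3,fy=3,interpolation=cv2.INTER_CUBIC))"
```

```text
time: 18.38
ee_pos: [0.4658, 0.149, 0.2341]
eef_rot: [-180.0, -0.6, 3.9]
contact_force: [-0.7, -0.3, -0.9]
grip_width: 0.006
gripper_force: 0.0
```

View pics/m7.png

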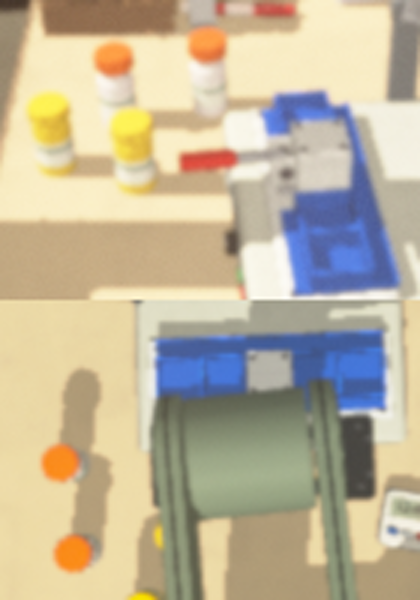

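Lever lies flat (locked). Caps are at top-crop (60,163) and (73,253).

```bash
cat >> h.py <<'E'
def caps():
    out={}
    for n in("side","top"):
        h=cv2.cvtColor(robot.read_camera(n),cv2.COLOR_RGB2HSV)
        m=cv2.inRange(h,(5,190,150),(17,255,255))
        k,_,st,ce=cv2.connectedComponentsWithStats(m)
        out[n]=[(*ce[i].round(1),*st[i][2:]) for i in range(1,k) if st[i][4]>25]
    for c in out["top"]: print("top",c,w("top",c[0],c[1],.081))
    for c in out["side"]: print("side",c,w("side",c[0],c[1],.074))
    for a in out["side"]:
        for b in out["top"]:
            print("tri",tri(a[0],a[1],b[0],b[1]))
E
python3 -c "
from h import *
caps()"
```

```text
top (np.float64(229.6), np.float64(243.8), np.int32(10), np.int32(11), np.int32(88)) [0.4629 0.3617 0.081 ]
top (np.float64(234.0), np.float64(274.1), np.int32(11), np.int32(11), np.int32(95)) [0.3727 0.3442 0.081 ]
```

```bash
python3 -m creep '[0,0,-1.57,0.012,-0.205,0.08,0,0,0,-1.57,0.012,-0.205,0.08,0,0,0,-1.57,0.012,-0.205,0.08,0,0,0,-1.57,0.012,-0.205,0.08,0,0,0,-1.57,0.012,-0.205,0.08,0,0,0,-1.57,0.012,-0.205,0.08,0,0,0,-1.57,0.012,-0.205,0.08,0,0,0,-1.57,0.012,-0.205,0.08,0,0,0,-1.57,0.012,-0.205,0.08,0,0,0,-1.57,0.012,-0.205,0.08,0]'; python3 -c "
from h import *
print(to([.464,.358,.11],[180,0,94]))"
```

```text
time: 19.42
ee_pos: [0.4593, 0.3532, 0.1468]
eef_rot: [-179.9, 0.2, 75.9]
contact_force: [0.3, 0.2, -0.6]
grip_width: 0.009
gripper_force: 0.0
(array([-0.002,  0.003, -0.316]), array([0.006 , 0.0035, 0.0368]))
```

```bash
python3 -m creep '[0,0,-0.316,0.006,0.0035,0.037,0,0,0,-0.316,0.006,0.0035,0.037,0,0,0,-0.316,0.006,0.0035,0.037,0,0,0,-0.316,0.006,0.0035,0.037,0,0,0,-0.316,0.006,0.0035,0.047,0,0,0,-0.316,0.006,0.0035,0.057,0,0,0,-0.316,0.006,0.0035,0.062,0,0,0,-0.316,0.006,0.0035,0.066,0,0,0,-0.316,0.006,0.0035,0.069,0]' && python3 -m creep '[0,0,0,0,0,0.002,0,0,0,0,0,0,0.004,0,0,0,0,0,0,0.004,0]'
```

```text
time: 20.17
ee_pos: [0.4662, 0.3587, 0.0811]
eef_rot: [179.9, 0.0, 93.6]
contact_force: [-1.6, -0.9, 5.9]
grip_width: 0.004
gripper_force: 3.0
time: 20.42
ee_pos: [0.4668, 0.3589, 0.0781]
eef_rot: [179.8, -0.0, 93.6]
contact_force: [-1.0, -0.1, 3.5]
grip_width: 0.007
gripper_force: 1.7
```

```bash
python3 -m creep '[0,0,0,0,0,0.002,0,0,0,0,0,0,0.004,0,0,0,0,0,0,0.005,0,0,0,0,0,0,0.006,0,0,0,0,0,0,0.006,0]'
```

```text
time: 20.83
ee_pos: [0.4685, 0.3596, 0.0748]
eef_rot: [179.6, -0.1, 93.6]
contact_force: [-1.6, -2.5, 12.7]
grip_width: 0.007
gripper_force: 6.6
```

```bash
python3 -m creep '[0,0,0,0,0,0.001,0,0,0,0,0,0,0.002,0,0,0,0,0,0,0.002,0]' && python3 -m creep '[0,0,0,0,0,-0.03,0,0,0,0,0,0,-0.05,0,0,0,0,0,0,-0.05,75,0,0,0,0,0,-0.05,75,0,0,0,0,0,-0.05,75,0,0,0,0,0,-0.05,75,0,0,0,0,0,-0.05,75,0,0,0,0,0,-0.05,75,0,0,0,0,0,-0.05,75,0,0,0,0,0,-0.05,75]'; python3 -c "
from h import *
print(to([.464,.358,.026],[180,0,94]))"
```

```text
time: 21.08
ee_pos: [0.47, 0.3601, 0.0749]
eef_rot: [179.4, -0.1, 93.6]
contact_force: [-3.5, -3.8, 20.8]
grip_width: 0.004
gripper_force: 10.0
time: 21.92
ee_pos: [0.466, 0.3587, 0.1187]
eef_rot: [179.9, 0.0, 93.6]
contact_force: [-0.2, 0.2, -0.5]
grip_width: 0.535
gripper_force: 0.0
(array([ 0.002,  0.   , -0.007]), array([-0.0006, -0.0023,  0.0927]))
```

```bash
python3 -m creep '[0,0,0,0,-0.002,0,75,0,0,0,0,-0.002,0,75,0,0,0,0,-0.002,0,75,0,0,0,0,-0.002,0.03,75,0,0,0,0,-0.002,0.06,75,0,0,0,0,-0.002,0.092,75,0,0,0,0,-0.002,0.092,75,0,0,0,0,-0.002,0.092,75]' && python3 -m creep '[0,0,0,0,0,0,30,0,0,0,0,0,0,30,0,0,0,0,0,0,30,0,0,0,0,0,0,30,0,0,0,0,0,0,30,0,0,0,0,0,0,30,0,0,0,0,0,0,30]' && python3 -m creep '[0,0,0.1,0,0,0,70,0,0,0.2,0,0,0,70,0,0,0.3,0,0,0,70,0,0,0.42,0,0,0,70,0,0,0.54,0,0,0,70,0,0,0.66,0,0,0,70,0,0,0.78,0,0,0,70,0,0,0.9,0,0,0,70,0,0,1.02,0,0,0,70,0,0,1.14,0,0,0,70]'
```

```text
time: 22.58
ee_pos: [0.4627, 0.3578, 0.0256]
eef_rot: [-179.9, 0.1, 93.6]
contact_force: [0.3, 0.6, 1.7]
grip_width: 0.754
gripper_force: 0.0
time: 23.17
ee_pos: [0.4649, 0.3592, 0.0283]
eef_rot: [179.8, -0.0, 93.6]
contact_force: [-2.0, -0.4, 4.3]
grip_width: 0.383
gripper_force: 30.0
time: 24.0
ee_pos: [0.4645, 0.3587, 0.0271]
eef_rot: [179.9, -0.2, 28.0]
contact_force: [-0.6, -0.0, -0.1]
grip_width: 0.696
gripper_force: 0.0
```

```bash
python3 -m creep '[0,0,0.12,0,0,0,70,0,0,0.24,0,0,0,70,0,0,0.36,0,0,0,70,0,0,0.42,0,0,0,70,0,0,0.42,0,0,0,30,0,0,0.42,0,0,0,30,0,0,0.42,0,0,0,30,0,0,0.42,0,0,0,30,0,0,0.42,0,0,0,30,0,0,0.42,0,0,0,30]' && python3 -m creep '[0,0,0,0,0,0,30,0,0,0,0,0,0,30,0,0,0,0,0,-0.02,30,0,0,0,0,0,-0.05,30,0,0,0,0,0,-0.085,30,0,0,0,0,0,-0.12,30,0,0,0,0,0,-0.14,30,0,0,0,0,0,-0.14,30]'; python3 -c "
from h import *
print(to([.5492,.2473,.165],[180,0,3.9]))"
```

```text
time: 24.83
ee_pos: [0.4647, 0.359, 0.0274]
eef_rot: [-180.0, -0.2, 4.3]
contact_force: [0.3, 1.3, 0.8]
grip_width: 0.388
gripper_force: 30.0
time: 25.5
ee_pos: [0.4674, 0.3603, 0.1731]
eef_rot: [-179.8, -0.7, 4.2]
contact_force: [0.8, 1.0, -0.6]
grip_width: 0.387
gripper_force: 30.0
(array([-0.004, -0.013,  0.006]), array([0.0731, 0.1188, 0.0086]))
```

```bash
python3 -m creep '[0,0,0.006,0.02,0.03,0.005,30,0,0,0.006,0.04,0.06,0.005,30,0,0,0.006,0.06,0.09,0.005,30,0,0,0.006,0.073,0.119,0.005,30,0,0,0.006,0.073,0.119,0.005,30,0,0,0.006,0.073,0.119,0.005,30,0,0,0.006,0.073,0.119,0.005,30]'; python3 -c "
from h import *
print(to([.5492,.2473,.095],[180,0,3.9]))
a=robot.read_camera('side')[90:250,230:390,::-1]; b=robot.read_camera('top')[140:300,200:360,::-1]
cv2.imwrite('pics/m8.png',cv2.resize(np.hstack([a,b]),None,fx=2.5,fy=2.5,interpolation=cv2.INTER_CUBIC))"
```

```text
time: 26.08
ee_pos: [0.5441, 0.245, 0.1602]
eef_rot: [180.0, 0.1, 3.8]
contact_force: [0.2, 0.6, -2.7]
grip_width: 0.384
gripper_force: 30.0
(array([ 0.   ,  0.001, -0.001]), array([ 0.0053, -0.002 ,  0.0652]))
```

View pics/m8.png

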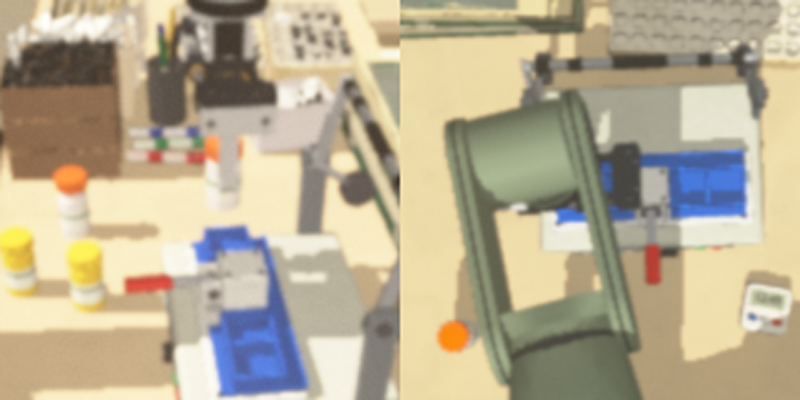

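Bottle A is held upright (221,175 in the left crop), and bottle B still stands at (72,200).

```bash
python3 -m creep '[0,0,0,0.002,0,0.02,30,0,0,0,0.002,0,0.03,30,0,0,0,0.002,0,0.03,30,0,0,0,0.002,0,0.03,30,0,0,0,0.002,0,0.03,30]'; python3 -c "
from h import *
print(to([.5492,.2473,.095],[180,0,3.9]))"
```

```text
time: 26.6
ee_pos: [0.5476, 0.2462, 0.1328]
eef_rot: [-180.0, -0.2, 3.9]
contact_force: [0.3, -0.5, -2.1]
grip_width: 0.385
gripper_force: 30.0
(array([-0.   , -0.003,  0.001]), array([ 0.0015, -0.001 ,  0.0378]))
```

```bash
python3 -m creep '[0,0,0,0.0015,-0.001,0,30,0,0,0,0.0015,-0.001,0.01,30,0,0,0,0.0015,-0.001,0.018,30,0,0,0,0.0015,-0.001,0.024,30,0,0,0,0.0015,-0.001,0.024,30]' && python3 -m creep '[0,0,0,0,0,0.005,30,0,0,0,0,0,0.01,30,0,0,0,0,0,0.014,30,0,0,0,0,0,0.014,30]'
```

```text
time: 27.02
ee_pos: [0.5475, 0.2461, 0.106]
eef_rot: [179.9, 0.1, 3.9]
contact_force: [-0.4, -0.0, -2.5]
grip_width: 0.387
gripper_force: 30.0
time: 27.35
ee_pos: [0.5491, 0.2467, 0.0938]
eef_rot: [180.0, -0.1, 3.9]
contact_force: [0.1, 0.2, -2.9]
grip_width: 0.389
gripper_force: 30.0
```

```bash
python3 -m creep '[0,0,0,0,0,0.001,30,0,0,0,0,0,0.001,30,0,0,0,0,0,0.001,62,0,0,0,0,0,0.001,62,0,0,0,0,0,0.001,62,0,0,0,0,0,0.001,62,0,0,0,0,0,-0.03,62,0,0,0,0,0,-0.07,62,0,0,0,0,0,-0.1,62,0,0,0,0,0,-0.1,62]'; python3 -c "
from h import *
caps()
print(to([.374,.339,.15],[180,0,94]))"
```

```text
time: 28.18
ee_pos: [0.5541, 0.2482, 0.2035]
eef_rot: [-179.8, -1.0, 3.9]
contact_force: [1.0, 1.6, 1.0]
grip_width: 0.619
gripper_force: 0.0
top (np.float64(221.0), np.float64(274.1), np.int32(11), np.int32(11), np.int32(95)) [0.3717 0.3832 0.081 ]
(array([ 0.005, -0.007, -1.573]), array([-0.1702, -0.1036,  0.0458]))
```

Bottle B has been knocked about 39 mm in +y. I'll head for its new place and check there.

```bash
python3 -m creep '[0,0,-1.57,-0.171,-0.144,0.04,0,0,0,-1.57,-0.171,-0.144,0.04,0,0,0,-1.57,-0.171,-0.144,0.04,0,0,0,-1.57,-0.171,-0.144,0.04,0,0,0,-1.57,-0.171,-0.144,0.04,0,0,0,-1.57,-0.171,-0.144,0.04,0,0,0,-1.57,-0.171,-0.144,0.04,0,0,0,-1.57,-0.171,-0.144,0.04,0,0,0,-1.57,-0.171,-0.144,0.04,0,0,0,-1.57,-0.171,-0.144,0.04,0]'; python3 -c "
from h import *
print(to([.3732,.3797,.11],[180,0,94]))
a=robot.read_camera('side')[130:290,230:390,::-1]; b=robot.read_camera('top')[160:320,190:350,::-1]
cv2.imwrite('pics/m9.png',cv2.resize(np.hstack([a,b]),None,fx=2.5,fy=2.5,interpolation=cv2.INTER_CUBIC))"
```

```text
time: 29.12
ee_pos: [0.3671, 0.378, 0.1517]
eef_rot: [180.0, 0.1, 75.9]
contact_force: [-0.1, 0.4, -0.2]
grip_width: 0.003
gripper_force: 0.0
(array([-0.   ,  0.002, -0.316]), array([0.0033, 0.0055, 0.0417]))
```

View pics/m9.png

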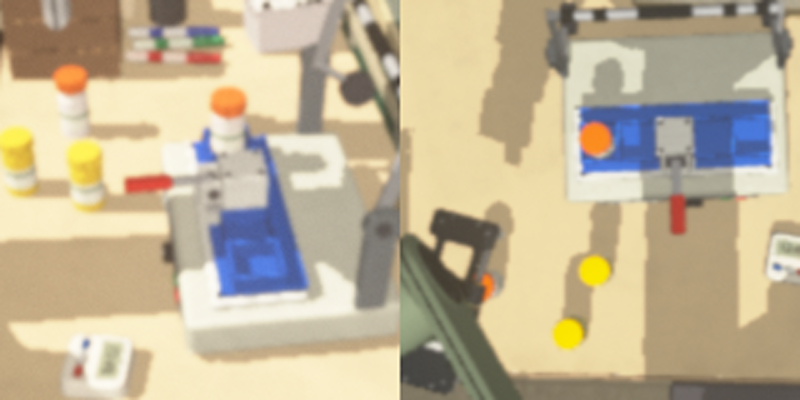

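Bottle A stands in well 1. Bottle B is upright, with its cap at left-crop (71,76).

```bash
python3 -c "
from h import *
print(w('side',258.4,160.6,.083))
print(to([.374,.379,.11],[180,0,94]))"
```

```text
[0.376  0.3791 0.083 ]
(array([-0.   ,  0.002, -0.323]), array([0.0028, 0.0061, 0.0419]))
```

```bash
python3 -m creep '[0,0,-0.316,0.002,0.004,0.037,0,0,0,-0.316,0.002,0.004,0.042,0,0,0,-0.316,0.002,0.004,0.042,0,0,0,-0.316,0.002,0.004,0.042,0,0,0,-0.316,0.002,0.004,0.052,0,0,0,-0.316,0.002,0.004,0.062,0,0,0,-0.316,0.002,0.004,0.067,0,0,0,-0.316,0.002,0.004,0.071,0,0,0,-0.316,0.002,0.004,0.074,0]' && python3 -m creep '[0,0,0,0,0,0.002,0,0,0,0,0,0,0.004,0,0,0,0,0,0,0.006,0,0,0,0,0,0,0.006,0]'
```

```text
time: 29.97
ee_pos: [0.3733, 0.3795, 0.0798]
eef_rot: [179.9, 0.0, 93.6]
contact_force: [-1.3, -1.3, 5.7]
grip_width: 0.006
gripper_force: 3.0
time: 30.3
ee_pos: [0.3736, 0.3797, 0.0746]
eef_rot: [179.8, 0.0, 93.6]
contact_force: [-0.5, -1.0, 4.2]
grip_width: 0.006
gripper_force: 1.9
```

```bash
python3 -m creep '[0,0,0,0,0,0.001,0,0,0,0,0,0,0.002,0,0,0,0,0,0,0.003,0,0,0,0,0,0,0.003,0]' && python3 -m creep '[0,0,0,0,0,-0.03,0,0,0,0,0,0,-0.05,0,0,0,0,0,0,-0.05,75,0,0,0,0,0,-0.05,75,0,0,0,0,0,-0.05,75,0,0,0,0,0,-0.05,75,0,0,0,0,0,-0.05,75,0,0,0,0,0,-0.05,75,0,0,0,0,0,-0.05,75,0,0,0,0,0,-0.05,75]'; python3 -c "
from h import *
print(to([.374,.379,.027],[180,0,94]))"
```

```text
time: 30.63
ee_pos: [0.3755, 0.3807, 0.0747]
eef_rot: [179.6, -0.1, 93.6]
contact_force: [-3.0, -4.3, 17.2]
grip_width: 0.001
gripper_force: 8.5
time: 31.47
ee_pos: [0.373, 0.3795, 0.1205]
eef_rot: [179.9, 0.0, 93.6]
contact_force: [-0.4, -1.0, 0.3]
grip_width: 0.538
gripper_force: 0.0
(array([ 0.002,  0.001, -0.007]), array([-0.0006,  0.0007,  0.0935]))
```

```bash
python3 -m creep '[0,0,0,0,0,0,75,0,0,0,0,0,0,75,0,0,0,0,0,0,75,0,0,0,0,0,0.03,75,0,0,0,0,0,0.06,75,0,0,0,0,0,0.093,75,0,0,0,0,0,0.093,75,0,0,0,0,0,0.093,75]' && python3 -m creep '[0,0,0,0,0,0,30,0,0,0,0,0,0,30,0,0,0,0,0,0,30,0,0,0,0,0,0,30,0,0,0,0,0,0,30,0,0,0,0,0,0,30,0,0,0,0,0,0,30]' && python3 -m creep '[0,0,0,0,0,0,70,0,0,0.12,0,0,0,70,0,0,0.24,0,0,0,70,0,0,0.36,0,0,0,70,0,0,0.48,0,0,0,70,0,0,0.6,0,0,0,70,0,0,0.72,0,0,0,70,0,0,0.84,0,0,0,70,0,0,0.96,0,0,0,70,0,0,1.08,0,0,0,70]' && python3 -m creep '[0,0,0.12,0,0,0,70,0,0,0.24,0,0,0,70,0,0,0.36,0,0,0,70,0,0,0.48,0,0,0,70,0,0,0.48,0,0,0,30,0,0,0.48,0,0,0,30,0,0,0.48,0,0,0,30,0,0,0.48,0,0,0,30,0,0,0.48,0,0,0,30,0,0,0.48,0,0,0,30]'
```

```text
time: 32.13
ee_pos: [0.3719, 0.3785, 0.0264]
eef_rot: [-179.9, 0.2, 93.6]
contact_force: [0.2, 0.2, -0.1]
grip_width: 0.75
gripper_force: 0.0
time: 32.72
ee_pos: [0.3738, 0.3802, 0.0289]
eef_rot: [179.8, -0.0, 93.6]
contact_force: [-0.9, -0.8, 5.2]
grip_width: 0.384
gripper_force: 30.0
time: 33.55
ee_pos: [0.3734, 0.3795, 0.0276]
eef_rot: [179.9, -0.1, 31.4]
contact_force: [0.6, 0.1, -0.4]
grip_width: 0.702
gripper_force: 0.0
time: 34.38
ee_pos: [0.3737, 0.38, 0.0281]
eef_rot: [-180.0, -0.2, 4.3]
contact_force: [1.1, 2.2, 0.2]
grip_width: 0.389
gripper_force: 30.0
```

```bash
python3 -m creep '[0,0,0,0,0,0,30,0,0,0,0,0,-0.02,30,0,0,0,0,0,-0.05,30,0,0,0,0,0,-0.085,30,0,0,0,0,0,-0.12,30,0,0,0,0,0,-0.155,30,0,0,0,0,0,-0.16,30,0,0,0,0,0,-0.16,30]'; python3 -c "
from h import *
print(to([.5618,.0627,.19],[180,0,3.9]))"
```

```text
time: 35.05
ee_pos: [0.3746, 0.3807, 0.1907]
eef_rot: [-179.8, -0.5, 4.2]
contact_force: [-0.8, 0.1, -1.8]
grip_width: 0.384
gripper_force: 30.0
(array([-0.003, -0.008,  0.006]), array([0.1631, 0.3309, 0.0011]))
```

```bash
python3 -m creep '[0,0,0.006,0.016,0.033,0,30,0,0,0.006,0.033,0.066,0,30,0,0,0.006,0.049,0.099,0,30,0,0,0.006,0.065,0.132,0,30,0,0,0.006,0.082,0.165,0,30,0,0,0.006,0.098,0.198,0,30,0,0,0.006,0.114,0.231,0,30,0,0,0.006,0.13,0.264,0,30,0,0,0.006,0.147,0.297,0,30,0,0,0.006,0.163,0.331,0,30]' && python3 -m creep '[0,0,0,0,0,0.025,30,0,0,0,0,0,0.05,30,0,0,0,0,0,0.05,30,0,0,0,0,0,0.05,30,0,0,0,0,0,0.05,30,0,0,0,0,0,0.05,30]'; python3 -c "
from h import *
print(to([.5618,.0627,.095],[180,0,3.9]))"
```

```text
time: 35.88
ee_pos: [0.5582, 0.0599, 0.1845]
eef_rot: [-180.0, 0.2, 3.9]
contact_force: [-0.0, 0.9, -1.8]
grip_width: 0.391
gripper_force: 30.0
time: 36.38
ee_pos: [0.5607, 0.0621, 0.1394]
eef_rot: [180.0, -0.3, 3.9]
contact_force: [-0.5, -0.6, -1.7]
grip_width: 0.388
gripper_force: 30.0
(array([ 0.   , -0.005,  0.001]), array([ 0.0009, -0.0006,  0.0444]))
```

```bash
python3 -m creep '[0,0,0,0.001,-0.0005,0.01,30,0,0,0,0.001,-0.0005,0.02,30,0,0,0,0.001,-0.0005,0.03,30,0,0,0,0.001,-0.0005,0.03,30]' && python3 -m creep '[0,0,0,0,0,0.005,30,0,0,0,0,0,0.01,30,0,0,0,0,0,0.0145,30,0,0,0,0,0,0.0145,30,0,0,0,0,0,0.0145,30]'
```

```text
time: 36.72
ee_pos: [0.5589, 0.0625, 0.1056]
eef_rot: [-180.0, 0.1, 3.9]
contact_force: [-0.6, 1.3, -2.6]
grip_width: 0.389
gripper_force: 30.0
time: 37.13
ee_pos: [0.5612, 0.0621, 0.0939]
eef_rot: [180.0, -0.2, 3.9]
contact_force: [0.0, 0.5, -2.3]
grip_width: 0.387
gripper_force: 30.0
```

```bash
python3 -m creep '[0,0,0,0,0,0.001,30,0,0,0,0,0,0.001,30,0,0,0,0,0,0.001,62,0,0,0,0,0,0.001,62,0,0,0,0,0,0.001,62,0,0,0,0,0,0.001,62,0,0,0,0,0,-0.03,62,0,0,0,0,0,-0.07,62,0,0,0,0,0,-0.11,62,0,0,0,0,0,-0.15,62]' && python3 -m creep '[0,0,-0.12,-0.03,0,-0.04,62,0,0,-0.24,-0.05,-0.02,-0.08,62,0,0,-0.36,-0.05,-0.05,-0.1,62,0,0,-0.48,-0.03,-0.08,-0.1,62,0,0,-0.6,0,-0.09,-0.1,62,0,0,-0.72,0,-0.09,-0.1,62,0,0,-0.84,0,-0.09,-0.1,62,0,0,-0.96,0,-0.09,-0.1,62,0,0,-1.08,0,-0.09,-0.1,62,0,0,-1.2,0,-0.09,-0.1,62]'; python3 -c "
from h import *
print(to([.672,.162,.33],[180,0,94]))
a=robot.read_camera('side')[50:260,240:450,::-1]; b=robot.read_camera('top')[120:330,200:410,::-1]
cv2.imwrite('pics/m10.png',cv2.resize(np.hstack([a,b]),None,fx=1.9,fy=1.9,interpolation=cv2.INTER_CUBIC))"
```

```text
time: 37.97
ee_pos: [0.5603, 0.0622, 0.2454]
eef_rot: [-180.0, -0.1, 3.9]
contact_force: [-0.2, 0.2, 0.5]
grip_width: 0.624
gripper_force: 0.0
time: 38.8
ee_pos: [0.5544, 0.1521, 0.3439]
eef_rot: [179.8, -0.1, 73.0]
contact_force: [0.2, -0.4, 0.3]
grip_width: 0.621
gripper_force: 0.0
(array([ 0.003, -0.   , -0.367]), array([0.0438, 0.1095, 0.0142]))
```

View pics/m10.png

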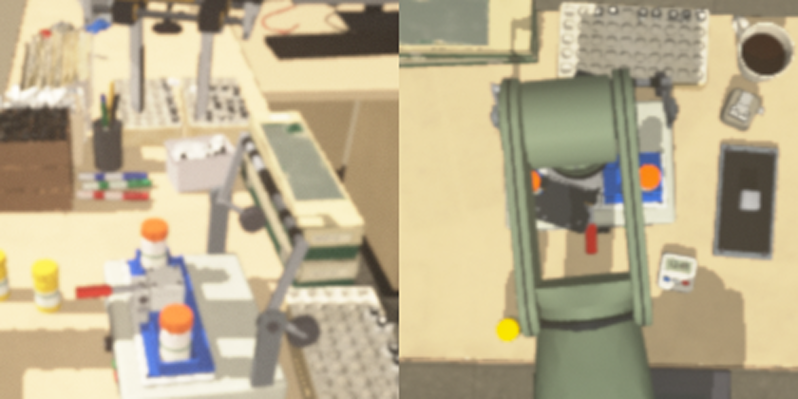

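Both bottles stand in the end wells, caps flush (154,230 and 176,320), lever down, bar still open.

```bash
python3 -m creep '[0,0,-0.12,0.044,0.04,0,62,0,0,-0.24,0.044,0.08,0,62,0,0,-0.36,0.044,0.113,0,62,0,0,-0.367,0.044,0.113,0,62,0,0,-0.367,0.044,0.113,0,62,0,0,-0.367,0.044,0.113,0.03,62,0,0,-0.367,0.044,0.113,0.06,62,0,0,-0.367,0.044,0.113,0.09,62,0,0,-0.367,0.044,0.113,0.112,62,0,0,-0.367,0.044,0.113,0.112,62]' && python3 -m creep '[0,0,0,0,0,0,0,0,0,0,0,0,0,0,0,0,0,0,0,0,0,0,0,0,0,0,0,0,0,0,0,0,0,0,0,0,0,0,0,0,0,0,0,0,0,0,0,0,0,0,0,0,0,0,0,0,0,0,0,0,0,0,0]'
```

```text
time: 39.73
ee_pos: [0.671, 0.1602, 0.2267]
eef_rot: [-179.6, 0.0, 93.5]
contact_force: [-0.4, 0.7, -1.2]
grip_width: 0.619
gripper_force: 0.0
time: 40.48
ee_pos: [0.677, 0.1603, 0.2335]
eef_rot: [179.6, -0.0, 93.7]
contact_force: [2.9, 1.1, 1.8]
grip_width: 0.152
gripper_force: 30.0
```

```bash
python3 -m creep '[0,0,0,0,-0.019,-0.002,0,0,0,0,0,-0.039,-0.001,0,0,0,0,0,-0.058,0.004,0,0,0,0,0,-0.076,0.013,0,0,0,0,0,-0.091,0.026,0,0,0,0,0,-0.104,0.041,0,0,0,0,0,-0.114,0.059,0,0,0,0,0,-0.12,0.078,0,0,0,0,0,-0.1215,0.09,0,0,0,0,0,-0.1215,0.095,0]' && python3 -m creep '[0,0,0,0,0,0.002,0,0,0,0,0,0,0.002,0,0,0,0,0,0,0.002,0]'
```

```text
time: 41.32
ee_pos: [0.5562, 0.1532, 0.1381]
eef_rot: [179.6, -0.1, 93.7]
contact_force: [-3.7, 0.7, 26.1]
grip_width: 0.152
gripper_force: 30.0
time: 41.57
ee_pos: [0.5562, 0.1532, 0.1382]
eef_rot: [179.6, -0.1, 93.7]
contact_force: [-1.5, 0.5, 11.5]
grip_width: 0.154
gripper_force: 30.0
```

```bash
python3 -m creep '[0,0,0,0,0,0,60,0,0,0,0,0,0,60,0,0,0,0,0,0,60,0,0,0,0,0,0,60,0,0,0,0,0,0,60,0,0,0,0,0,-0.03,60,0,0,0,0,0,-0.06,60,0,0,0,0,0,-0.1,60,0,0,0,0,0,-0.14,60,0,0,0,0,0,-0.16,60]' && python3 -m creep '[0,0,0,-0.03,-0.04,-0.02,60,0,0,0,-0.06,-0.08,-0.02,60,0,0,0,-0.09,-0.1,-0.02,60,0,0,0,-0.12,-0.12,-0.02,60,0,0,0,-0.15,-0.12,-0.02,60,0,0,0,-0.18,-0.12,-0.02,60,0,0,0,-0.2,-0.12,-0.02,60,0,0,0,-0.2,-0.12,-0.02,60]'; python3 -c "
from h import *
crop('side','s11',250,110,430,280,3.5)"
```

```text
time: 42.4
ee_pos: [0.5561, 0.1527, 0.3005]
eef_rot: [179.4, -0.0, 93.7]
contact_force: [1.2, -0.5, 1.2]
grip_width: 0.598
gripper_force: 0.0
time: 43.07
ee_pos: [0.4469, -0.058, 0.3143]
eef_rot: [179.9, 0.1, 93.4]
contact_force: [-0.4, -0.1, 0.1]
grip_width: 0.599
gripper_force: 0.0
```

View pics/s11.png

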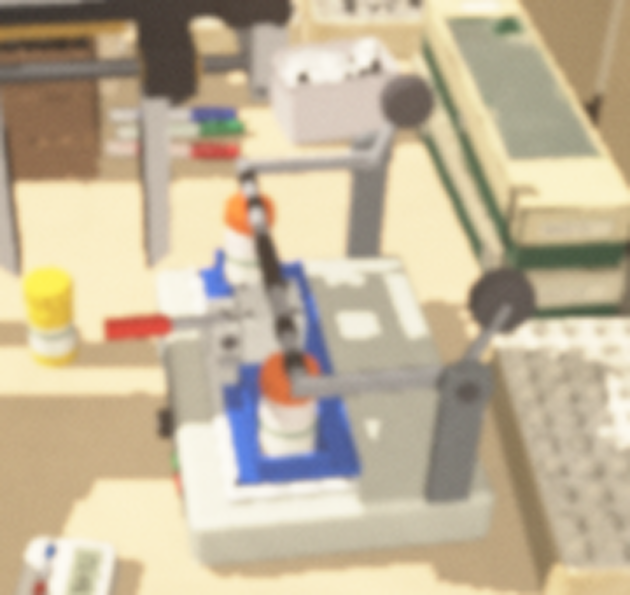

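```bash
python3 -c "
from h import *
a=cv2.imread('pics/side0.png',0).astype(float);b=cv2.cvtColor(robot.read_camera('side'),cv2.COLOR_RGB2GRAY).astype(float)
B=b.astype(np.float32)
for n,(u0,v0,u1,v1) in dict(cw=(380,180,406,212),cw2=(356,128,378,150),arm=(345,212,375,226),mid=(320,160,336,180),ref=(395,255,470,335)).items():
    t=cv2.resize(a[v0:v1,u0:u1].astype(np.float32),None,fx=4,fy=4,interpolation=cv2.INTER_CUBIC)
    r=cv2.resize(B[v0-5:v1+5,u0-5:u1+5],None,fx=4,fy=4,interpolation=cv2.INTER_CUBIC)
    m=cv2.matchTemplate(r,t,cv2.TM_CCOEFF_NORMED);_,s,_,p=cv2.minMaxLoc(m);print(n,s,p[0]/4-5,p[1]/4-5)
"
```

```text
cw 0.8681361675262451 0.5 -0.25
cw2 0.8851632475852966 -0.5 -0.5
arm 0.6946139931678772 1.75 0.0
mid 0.7879216074943542 0.75 -1.25
ref 0.8661105036735535 0.25 0.0
```

```bash
python3 -m creep '[0,0,0,0.03,0.02,0,0,0,0,0,0.06,0.04,0,0,0,0,0,0.09,0.06,0,0,0,0,0,0.12,0.08,0,0,0,0,0,0.15,0.1,0,0,0,0,0,0.18,0.12,0.03,0,0,0,0,0.2,0.12,0.06,0,0,0,0,0.2,0.12,0.09,0,0,0,0,0.2,0.12,0.12,0,0,0,0,0.2,0.12,0.14,0]' && python3 -m creep '[0,0,0,0,0,0.004,0,0,0,0,0,0,0.008,0,0,0,0,0,0,0.012,0,0,0,0,0,0,0.015,0,0,0,0,0,0,0.017,0,0,0,0,0,0,0.017,0,0,0,0,0,0,0.017,0]'
```

```text
time: 44.0
ee_pos: [0.5519, 0.1551, 0.1711]
eef_rot: [-179.8, -0.0, 93.9]
contact_force: [0.2, 0.6, 0.4]
grip_width: 0.008
gripper_force: 0.0
time: 44.58
ee_pos: [0.5553, 0.1525, 0.159]
eef_rot: [179.7, -0.0, 93.6]
contact_force: [0.2, 0.4, 0.5]
grip_width: 0.007
gripper_force: 0.0
```

No contact at z = 0.159, so the sleeve is at its closed height. I'll retreat and hand in.

```bash
python3 -m creep '[0,0,0,0,0,-0.04,20,0,0,0,0,0,-0.08,20,0,0,0,0,0,-0.12,20,0,0,0,0,0,-0.15,20,0,0,0,0,0,-0.15,20,0,0,0,0,0,-0.15,20,0,0,0,0,0,-0.15,20]'; python3 -c "
from h import *
print(robot.sign_off())"
```

```text
time: 45.17
ee_pos: [0.554, 0.1523, 0.3078]
eef_rot: [179.8, 0.0, 93.6]
contact_force: [-0.3, -1.6, -0.0]
grip_width: 0.2
gripper_force: 0.0
the job is handed in; nothing more can be done
None
```

I handed the job in at about 45 s: the carrier is locked on the drive ball, both bottles stand in the end wells with caps pressed home, and the hold-down bar is closed over them; the sign-off returned no verdict.

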